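# Tip the battery carton into its bay and close the organiser flap

## Task

The battery carton is standing on end at the mouth of the white organiser's long bay. Push it gently near its top so that it topples, top first, into the bay and lies flat, wholly inside; then push the organiser's open flap over so that it is fully shut above it. Do not lift the carton or grip it hard, and leave the saucer, torch, clothes peg and drawer unit alone.

Things in the scene. Friction and masses are not known exactly. Their poses are not given: they have to be found in the camera images.
- organiser: Fixed white plastic battery organiser, 98 mm wide (x, centred on 0), from y = -120 to +140 mm. Origin on the shelf surface. Floor 4 mm thick. y -120 to -75: bare ledge; thin grey line at y = -75: mouth of the bay; y -75 to +70: the bay; beyond: rack of upright battery cells, tops 52 mm high.
- bay (a point): Middle of the bay's floor, 4 mm above the shelf, at organiser x = 0, y = -2.5 mm. The bay is 145 mm long (organiser y) and 90 mm wide between side walls 4 mm thick with tops 44 mm above the shelf; a wall of that height closes its +y end; its -y end (the mouth) is open.
- flap (a joint): White flap, plate 100 x 141 x 3 mm over the bay. Hinge line along organiser y at its x = +51 mm, 46 mm above the shelf. Rad: 0 shut (level), 1.57 upright, stop at 2.0 (leaning outward, organiser +x). It starts at 1.6 to 1.9. Light friction hinge: stays where left near upright, falls shut once below about 1.0; under 1 N at the edge moves it.
- flap_edge (a point): Middle of the flap's free edge, 102 mm from the hinge line, at organiser y = -2.5 mm. At flap angle a it is at organiser x = 51 - 102 cos(a) mm, height 46 + 102 sin(a) mm.
- carton: Closed cardboard battery carton, 60 (x) x 34 (y) x 110 mm tall (z, to its top), 0.15 to 0.28 kg. Origin: centre of its underside. Starts upright on the organiser's floor astride the mouth line, its y pointing into the bay (organiser +y) within 4 degrees. Pushed near the top of its outer (-y) face it tips about its inner lower edge, past balance at 17 degrees.
- carton_mid (a point): Centre of the carton, 55 mm above its underside along its z.
- carton_top (a point): Centre of the carton's top face, 110 mm from its underside.
- saucer: Blue ceramic saucer, 124 mm across, 18 mm high, on the shelf off the organiser's ledge end. Origin at the centre of its underside. Bystander.
- torch: Small metal pocket torch standing on its end, 26 mm thick (head 32 mm), 99 mm tall. Origin at the centre of its underside. Bystander.
- clothes_peg: Steel spring-hinge clothes peg lying flat, 75 x 13 mm, 20 mm high. Origin at its underside. Bystander.
- drawers: Clear plastic drawer unit with two tiers, 180 mm deep (x) x 200 mm wide (y) x 150 mm high, knobs on its -x front, fixed, standing beyond the organiser's rack end. Origin at the centre of its underside. Bystander.
There are look-alikes about, which are no part of the job. Several things look just like the carton: the one meant starts nearest to the robot's base.

How it is judged:
On the way:
1. the carton has toppled top first and lies flat inside the bay, the flap still open (x of carton_mid in the frame of organiser between -0.018 and 0.018 m and y of carton_mid in the frame of organiser between -0.025 and 0.02 m and z of carton_mid in the frame of organiser below 0.026 m and y of carton_top in the frame of organiser above 0.02 m and angle between carton's own z axis and vertical between 1.45 and 1.69 rad and angle between the z axis of carton and the y axis of organiser, either way round below 0.3 rad and linear speed of carton below 0.02 m/s and value of joint flap above 1.2 rad), for 0.2 s.
At the end, for the whole second after the job is handed in: The carton lies flat (within about 7 degrees) on the bay's floor, its top towards the end wall, lengthwise within 17 degrees, its foot not more than 5 mm outside the mouth line, at rest; the flap is shut (below 0.06 rad); saucer, torch and peg are within 20 mm of where they stood (x of carton_mid in the frame of organiser between -0.018 and 0.018 m and y of carton_mid in the frame of organiser between -0.025 and 0.02 m and z of carton_mid in the frame of organiser below 0.026 m and y of carton_top in the frame of organiser above 0.02 m and angle between carton's own z axis and vertical between 1.45 and 1.69 rad and angle between the z axis of carton and the y axis of organiser, either way round below 0.3 rad and linear speed of carton below 0.02 m/s and value of joint flap below 0.06 rad and velocity of joint flap below 0.1 rad/s and distance of each of saucer, torch, clothes_peg from where it was at the start of the episode below 0.02 m); the robot touches nothing.
It fails at once if the carton is lifted off the organiser (its centre above 80 mm, its foot above 50 mm, or its centre above 60 mm while lying) (height (world z) of carton_mid above 0.08 m or height (world z) of carton above 0.05 m or (angle between carton's own z axis and vertical above 1.3 rad and height (world z) of carton_mid above 0.06 m)).
It fails at once if the carton is gripped or shoved with more than 18 N (contact force between the fingers and carton above 18 N).
It fails at once if saucer, torch or peg is pushed more than 20 mm or the torch is knocked over (distance of any of saucer, torch, clothes_peg from where it was at the start of the episode above 0.02 m or angle between torch's own z axis and vertical above 0.5 rad).
It fails at once if the robot pushes on the drawer unit (contact force between any of the arm, the fingers and drawers above 3 N).
It also fails if it takes over 42 s, if anything falls off the work surface, if the arm or the gripper's body presses on something with over 40 N, if the wrist force passes 120 N, or if a joint passes its speed limit or range.

## Robot

A 6-joint arm with a two-finger parallel gripper is mounted at the origin on the work surface. World frame = base frame: x ahead of the robot, y to its left, z up, the work surface at z = 0. Lengths are in m, angles in rad, forces in N, time in s.
With the tool pointing down it reaches from about 0.375 to 0.825 m from the base axis. Payload 5.5 kg.
Tool frame: the origin (TCP) lies at the very end of the fingers, on their centre line; the grasp point (between the pads) lies 19 mm behind it (r.grip_depth is the z of the grasp point in the tool frame, in m); z points along the fingers, y is the line along which they close (so a half turn about z gives the same grasp; the last joint's range is limited). The gripper opens to 85 mm and grips with 20 to 120 N. Pads are 22 mm wide; open, the fingers measure 114 mm over their backs; the gripper's body (76 mm by 85 mm) begins 54 mm behind the grasp point. The pads swing forward as they close: fully open they stand 13 mm farther back than shut.
Start: joints at [1.344, 0.314, -0.047, 1.21, 0, 1.571], TCP at [0.135, 0.585, 0.231] pointing down, gripper open.
Joint ranges: [-2.67, 2.67], [-0.69, 1.73], [-1.03, 1.25], [-2.08, 2.16], [-1.42, 1.45], [-3.14, 3.14]. Speed limits (rad/s): [2.39, 2.39, 3.01, 3.14, 3.14, 3.14].

## Interface

Orientations are given as a unit quaternion [w, x, y, z].
In Python, from rig import r gives the robot as it stands. The module is installed in compiled form; this text tells all that it offers.
- The arm moves only by the tool inch_along, called after "Request:" as name(argument=value, ...), one argument or row to a line, values as JSON. Schema: {"type":"object","properties":{"deltas":{"type":"array","items":{"type":"array","items":{"type":"number"},"minItems":7,"maxItems":7},"minItems":1,"maxItems":12},"only":{"type":"string"},"quiet":{"type":"boolean"},"lines":{"type":"string"}},"required":["deltas"],"additionalProperties":false}. deltas is a list of rows, 1 to 12 of them, each of 7 numbers: a rotation vector rx, ry, rz in normalised numbers (1 is 4 rad), then dx, dy, dz in parts of the range, where 1.0 means 750 mm, then the opening from 0.0 (shut) to 1.0 (fully open); each row is the pose to reach, as a shift and turn from the pose commanded when the call began, along the tool's axes at that moment; what a row does not reach only later rows make up. A row lasts 1/8 s, in which the tool goes at most 0.0625 m and 0.188 rad, less where a joint would pass 70% of its speed; a pose out of reach is approached as far as the arm can. The fingers move at their own pace and stop on an object; the grip force is fixed at half the most. Time passes only in rows, so rows that do not move let the fingers close. The tool returns the time, the measured TCP pose, the force, the opening and the grip force at its end. only (a regular expression) keeps the lines of the reply that match it, lines (a string "A,B") keeps lines A to B, and quiet returns only ok. A shift or turn number past 1, either way, is cut back to 1. Input that does not fit is refused with a message, and nothing moves.
- r.observe(): the state, without advancing time (a new reading comes with each control period).
- r.camera(name): name is "scene" or "side" or "wrist"; returns a dict with "pixels" (400x640x3 uint8, red, green, blue), "fx", "fy", "cx", "cy" (pixels), "k1" (the pictures are not rectified: a ray, as slopes to the right and down, at radius r is drawn at 1 + k1 r^2 times it, then the intrinsics apply), "cam_to_world" (4x4, takes a point from camera to world coordinates). Camera axes: x right, y up, looking along -z (the intrinsics and any distortion apply to the point x, -y, -z); pixel columns grow to the right and rows downward; lengths in m; the calibration is good to about 2 mm. A picture is of the moment at which its call begins. There is no depth.
- r.sign_off(): hands the job in; it is judged then, once.
Trained networks look in the newest picture that a camera, given by its name, has taken for a name from the list of things; names that differ only in an ending like _2 or _b are one class to them, and where a whole thing is asked for, a point or a joint stands for the part that bears it (a point fixed in the world has none). Each returns a list of dicts, best first, with "confidence" (0 to 1); they miss things now and then, are a little off and sometimes report something else, mostly with a low value. They report only what shows in the picture. A call takes as long as a camera call. They do not tell look-alikes from the thing itself.
- r.outline_of(camera, name): "pixels" (400x640 bool, what is visible of it) and "xy" ([column, row] in pixels, amid what is visible of it).
The state is a dict: "time_s": time; "joints": joint angles; "joint_vel": joint speeds; "tau": joint torques, N m; "ee_pos": TCP position; "tcp_rot": TCP orientation; "wrist_force": force on the tool from outside, world axes, zero at the start; "wrist_torque": the same for the moment, N m; "opening": opening from 0.0 (shut) to 1.0 (fully open); "grasp_force": force on a finger pad.
Only numpy, scipy, OpenCV 4.12 (cv2) and the standard library are available. Lean on these libraries where they do the work, as an engineer would, in place of code of your own. Each camera call takes 0.05 s, during which the arm holds its last target. There are 200 camera calls.

## Working session

There is one attempt and no reset: what is moved stays moved. The work goes in short steps, Python scripts to look and compute and a tool call to move; the robot and the scene stay as the last step left them, time stands still between calls to the robot, and variables do not carry over. Pictures are saved under pics/ and viewed, at most 10 in all, crops included, and the job is handed in when it is done.

```bash
mkdir -p pics; cat > h.py <<'E'
from rig import r
import numpy as np, cv2
def ray(c,u,v):
    x=(u-c["cx"])/c["fx"]; y=(v-c["cy"])/c["fy"]; a,b=x,y
    for _ in range(20):
        s=1+c["k1"]*(a*a+b*b); a,b=x/s,y/s
    M=np.array(c["cam_to_world"]); return M[:3,3], M[:3,:3]@np.array([a,-b,-1.])
def onz(c,u,v,z):
    o,d=ray(c,u,v); return o+d*(z-o[2])/d[2]
def proj(c,p):
    M=np.array(c["cam_to_world"]); q=M[:3,:3].T@(np.array(p)-M[:3,3]); a,b=q[0]/-q[2],-q[1]/-q[2]
    s=1+c["k1"]*(a*a+b*b); return c["fx"]*a*s+c["cx"],c["fy"]*b*s+c["cy"]
def save(c,n): cv2.imwrite("pics/"+n,c["pixels"][:,:,::-1])
E
python3 - <<'E'
from h import *
for n in("scene","side"):
    c=r.camera(n); save(c,n+"1.png"); np.save(n+".npy",c,allow_pickle=True)
    print(n,np.round(c["cam_to_world"],3).tolist(),c["fx"],c["k1"])
    for t in("organiser","flap","carton","saucer","torch","clothes_peg","drawers"):
        for d in r.outline_of(n,t)[:5]:
            ys,xs=np.nonzero(d["pixels"]); print(t,round(d["confidence"],2),np.round(d["xy"]),xs.min(),xs.max(),ys.min(),ys.max(),np.round(onz(c,*d["xy"],0.03),3))
print(r.observe())
E
```

```text
scene [[0.286, -0.776, 0.562, 1.358], [0.958, 0.227, -0.174, -0.149], [0.007, 0.588, 0.808, 1.17], [0.0, 0.0, 0.0, 1.0]] 460.7445905109952 -0.009641565896313558
organiser 0.95 [300. 197.] 255 335 165 231 [0.52  0.039 0.03 ]
flap 0.81 [302. 193.] 285 321 173 217 [0.509 0.05  0.03 ]
carton 0.88 [277. 246.] 263 290 227 265 [ 0.67  -0.069  0.03 ]
carton 0.57 [316. 249.] 302 325 230 267 [0.713 0.036 0.03 ]
carton 0.56 [262. 286.] 250 276 274 305 [ 0.784 -0.139  0.03 ]
saucer 0.9 [224. 254.] 206 248 234 270 [ 0.655 -0.219  0.03 ]
saucer 0.2 [303. 196.] 285 321 174 217 [0.52 0.05 0.03]
torch 0.67 [266. 179.] 260 270 168 190 [ 0.421 -0.044  0.03 ]
torch 0.29 [303. 194.] 285 321 173 218 [0.513 0.052 0.03 ]
drawers 0.96 [361. 147.] 322 407 104 192 [0.375 0.29  0.03 ]
side [[0.724, 0.409, -0.556, 0.103], [-0.69, 0.415, -0.593, -0.469], [-0.012, 0.813, 0.582, 0.606], [0.0, 0.0, 0.0, 1.0]] 379.5582824339939 -0.02681183278002458
organiser 0.77 [305. 235.] 242 363 184 281 [0.538 0.047 0.03 ]
organiser 0.54 [316. 208.] 286 346 185 228 [0.63  0.105 0.03 ]
flap 0.8 [317. 206.] 287 346 185 228 [0.634 0
[... 562 characters left out ...]
341 0.03 ]
{'time_s': 0.8, 'joints': array([ 1.34404065e+00,  3.13471360e-01, -4.71224420e-02,  1.21017642e+00,
       -3.71434036e-06,  1.57081464e+00]), 'joint_vel': array([-0.00128512,  0.00047657, -0.00045993,  0.00024472,  0.00084088,
       -0.0011056 ]), 'tau': array([ 1.60793879e-04, -5.39386082e+01,  3.40034223e+01,  1.13390408e-03,
        2.73676488e-05,  7.23271469e-07]), 'ee_pos': array([0.13489072, 0.58463617, 0.23130682]), 'tcp_rot': array([3.32194985e-06, 1.13144187e-01, 9.93578579e-01, 1.27597102e-05]), 'wrist_force': array([-0.61107245,  0.41233953,  0.05617116]), 'wrist_torque': array([0.01807936, 0.05775009, 0.02671828]), 'grasp_force': 0.0, 'opening': 1.0023726537180475}
```

```bash
python3 - <<'E'
import cv2
a=cv2.imread("pics/scene1.png")[140:315,190:420]; cv2.imwrite("pics/a.png",cv2.resize(a,None,fx=3.4,fy=3.4,interpolation=2))
a=cv2.imread("pics/side1.png")[150:310,225:465]; cv2.imwrite("pics/b.png",cv2.resize(a,None,fx=3.3,fy=3.3,interpolation=2))
E
```

```text
(no output)
```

View pics/a.png

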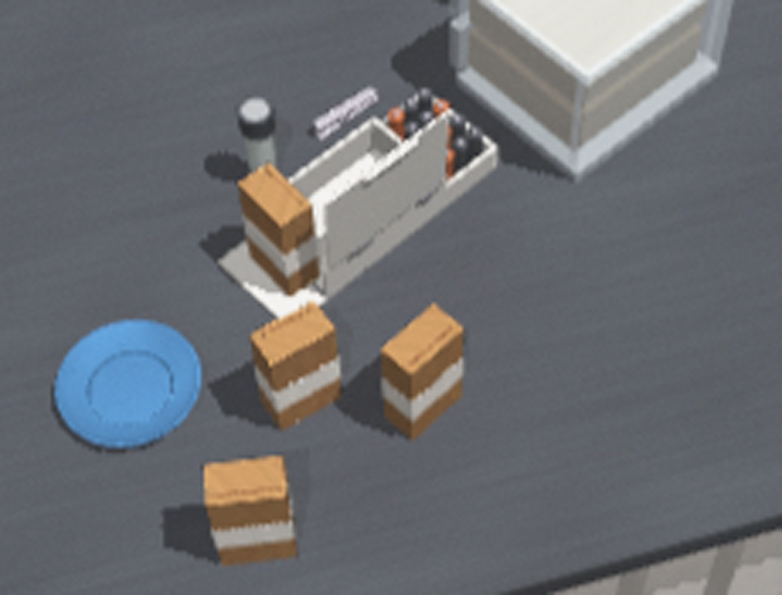

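View pics/b.png

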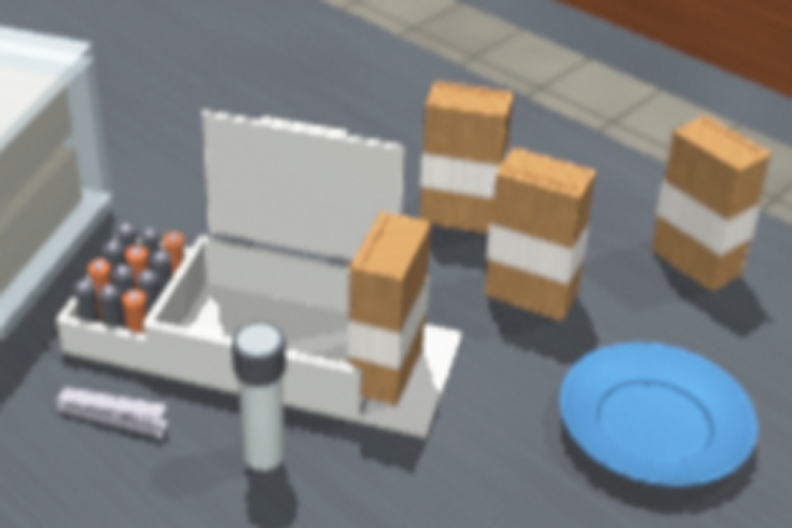

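```bash
cat > fit.py <<'E'
from h import *
from scipy.optimize import least_squares
C={n:np.load(n+".npy",allow_pickle=True).item() for n in("scene","side")}
f=lambda n,u,v:(u/3.4+190,v/3.4+140) if n=="scene" else (u/3.3+225,v/3.3+150)
O=[("side",425,436,-49,-120,0),("side",460,330,49,-120,4),("side",63,352,-49,140,0),("scene",220,262,-49,-120,4),
("side",205,112,"F",68,0),("side",402,147,"F",-73,0),("scene",447,112,"F",68,0),("scene",328,208,"F",-73,0)]
K=[("scene",238,183,-30,-17,110),("scene",268,165,-30,17,110),("scene",312,208,30,17,110),("scene",283,225,30,-17,110),("scene",292,292,30,-17,0),
("side",350,262,-30,17,110),("side",383,213,30,17,110),("side",430,222,30,-17,110),("side",395,275,-30,-17,110),("side",388,402,-30,-17,0)]
def res(p,L,z0):
    o=[]
    for n,u,v,x,y,z in L:
        if x=="F": x,z=51-102*np.cos(p[3]),46+102*np.sin(p[3])
        c,s=np.cos(p[2]),np.sin(p[2]); P=[p[0]+(c*x-s*y)/1e3,p[1]+(s*x+c*y)/1e3,z/1e3+z0]
        o+=list(np.subtract(proj(C[n],P),f(n,u,v)))
    return np.array(o)
a=least_squares(res,[.53,.05,-.3,1.7],args=(O,0),loss="soft_l1"); print(a.x,np.round(res(a.x,O,0),1))
b=least_squares(res,[.53,-.03,-.3],args=(K,.004),loss="soft_l1"); print(b.x,np.round(res(b.x,K,.004),1))
s,c=np.sin(a.x[2]),np.cos(a.x[2]); d=b.x[:2]-a.x[:2]; print("carton in org",c*d[0]+s*d[1],-s*d[0]+c*d[1])
for n in C: 
  for t in [(0,-75),(-49,-75),(49,-75)]:
    print(n,t,proj(C[n],[a.x[0]+(c*t[0]-s*t[1])/1e3,a.x[1]+(s*t[0]+c*t[1])/1e3,.004]))
E
python3 fit.py
```

```text
[0.51934543 0.01533479 0.49755793 1.65128825] [ 0.5 -0.4  0.   0.  -0.3 -0.2 -1.5 -0.5 -0.6 -1.3  0.9 -1.6  0.3 -0.5
 -0.7 -1.1]
[ 0.55667772 -0.05448158  0.39758606] [-0.2 -0.9  0.6 -1.4 -0.  -1.2 -1.2 -0.1 -0.9  1.5 -1.3 -0.4 -0.6 -2.1
  0.2 -1.1  0.9 -0.1  1.6  0.2]
carton in org -0.0005162530300992785 -0.07916917617639221
scene (0, -75) (np.float64(274.8076015352899), np.float64(217.35300348363393))
scene (-49, -75) (np.float64(264.2978044177683), np.float64(208.12348677159582))
scene (49, -75) (np.float64(285.6234777681482), np.float64(226.85030127490705))
side (0, -75) (np.float64(339.98994449391523), np.float64(260.3125900612825))
side (-49, -75) (np.float64(333.92512485878103), np.float64(275.75578656768823))
side (49, -75) (np.float64(345.53937995750573), np.float64(246.17178136822127))
```

The manual's scale: shifts go in shares of 750 mm and turns go in shares of 4 rad. Converting my numbers, -0.585 m is -0.78, -0.44 m is -0.5867, 0.846 rad is 0.2115.

Request:
inch_along(
  deltas=[
    [0, 0, 0.035, -0.0667, -0.0627, 0, 0],
    [0, 0, 0.07, -0.1333, -0.1253, 0, 0],
    [0, 0, 0.105, -0.2, -0.1867, 0, 0],
    [0, 0, 0.14, -0.2667, -0.2493, 0, 0],
    [0, 0, 0.175, -0.32, -0.312, 0, 0],
    [0, 0, 0.2115, -0.3867, -0.3733, 0, 0],
    [0, 0, 0.2115, -0.4533, -0.436, 0, 0],
    [0, 0, 0.2115, -0.52, -0.4987, 0, 0],
    [0, 0, 0.2115, -0.5867, -0.56, 0, 0],
    [0, 0, 0.2115, -0.6533, -0.6227, 0, 0],
    [0, 0, 0.2115, -0.72, -0.6853, 0, 0],
    [0, 0, 0.2115, -0.78, -0.7487, 0, 0],
  ],
)

```text
time_s: 2.3
ee_pos: [0.5474, -0.0442, 0.2316]
tcp_rot: [0.0, 0.511, 0.859, 0.0]
wrist_force: [1.1, -0.6, 0.6]
opening: -0.005
grasp_force: 0.0
```

```bash
python3 -c "
from h import *
s=r.observe();print(s['tcp_rot'],s['joints'])"
```

```text
[3.29511696e-04 5.11158415e-01 8.59486396e-01 3.17759667e-04] [-8.07671533e-02  2.16926966e-01 -1.73232860e-01  1.17976502e+00
  2.80579718e-04  9.92297192e-01]
```

Request:
inch_along(
  deltas=[
    [0, 0, 0, 0, 0, 0, 0],
    [0, 0, 0, 0, 0, 0, 0],
    [0, 0, 0, 0, 0, 0, 0],
  ],
)

```text
time_s: 2.68
ee_pos: [0.5456, -0.0411, 0.2314]
tcp_rot: [-0.0, 0.51, 0.86, 0.0]
wrist_force: [-0.5, 0.9, 0.1]
opening: -0.0
grasp_force: 0.0
```

```bash
cat > org.py <<'E'
from h import *
s=r.observe(); p=s["ee_pos"]; d=p[:2]-[.51934543,.01533479]; print("org x,y,z mm",1e3*(.8787*d[0]+.4773*d[1]),1e3*(-.4773*d[0]+.8787*d[1]),p[2]*1e3,"t",s["time_s"])
E
python3 org.py
```

```text
org x,y,z mm -3.8665240782036308 -62.145936514841104 231.3973857297317 t 2.675
```

In the tool's units: 0.139 m is 0.1853, 0.11 m is 0.1467.

Request:
inch_along(
  deltas=[
    [0, 0, 0, -0.04, 0.0027, 0, 0],
    [0, 0, 0, -0.088, 0.004, 0, 0],
    [0, 0, 0, -0.088, 0.004, 0.04, 0],
    [0, 0, 0, -0.088, 0.004, 0.0933, 0],
    [0, 0, 0, -0.088, 0.004, 0.1467, 0],
    [0, 0, 0, -0.088, 0.004, 0.1853, 0],
    [0, 0, 0, -0.088, 0.004, 0.1853, 0],
    [0, 0, 0, -0.088, 0.004, 0.1853, 0],
  ],
)

```text
time_s: 3.68
ee_pos: [0.5811, -0.0981, 0.0938]
tcp_rot: [0.001, 0.511, 0.86, 0.0]
wrist_force: [0.7, 0.2, 0.7]
opening: -0.002
grasp_force: 0.0
```

```bash
python3 org.py; python3 - <<'E'
from h import *
a=[]
for n,(x,y) in {"side":(225,150),"scene":(190,140)}.items():
    c=r.camera(n)["pixels"][y:y+160,x:x+240,::-1]; a.append(c)
cv2.imwrite("pics/c.png",cv2.resize(np.hstack(a),(798,266),interpolation=2))
E
```

```text
org x,y,z mm 0.1434423228461254 -129.17331308253156 93.76062779328751 t 3.675
```

View pics/c.png

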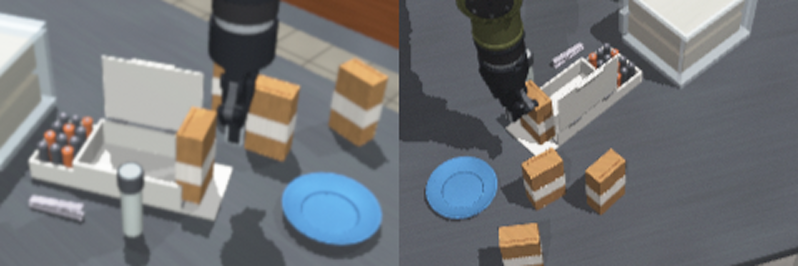

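In the tool's units: 0.036 m is 0.048, 0.032 m is 0.0427.

Request:
inch_along(
  deltas=[
    [0, 0, 0, 0.008, 0, 0, 0],
    [0, 0, 0, 0.016, 0, 0, 0],
    [0, 0, 0, 0.0213, 0, 0, 0],
    [0, 0, 0, 0.0267, 0, 0, 0],
    [0, 0, 0, 0.032, 0, 0, 0],
    [0, 0, 0, 0.0373, 0, 0, 0],
    [0, 0, 0, 0.0427, 0, 0, 0],
    [0, 0, 0, 0.048, 0, 0, 0],
  ],
)

```text
time_s: 4.78
ee_pos: [0.5631, -0.0669, 0.0923]
tcp_rot: [-0.0, 0.511, 0.86, 0.0]
wrist_force: [-0.6, 0.1, -0.2]
opening: -0.004
grasp_force: 0.1
```

```bash
python3 org.py
```

```text
org x,y,z mm -0.8188868624525933 -93.16447520954166 92.28989941736127 t 4.775
```

In the tool's units: 0.02 m is 0.0267, 0.016 m is 0.0213.

Request:
inch_along(
  deltas=[
    [0, 0, 0, 0.0053, 0, 0, 0],
    [0, 0, 0, 0.0107, 0, 0, 0],
    [0, 0, 0, 0.016, 0, 0, 0],
    [0, 0, 0, 0.0213, 0, 0, 0],
    [0, 0, 0, 0.0267, 0, 0, 0],
    [0, 0, 0, 0.0267, 0, 0, 0],
  ],
)

```text
time_s: 5.52
ee_pos: [0.5535, -0.0494, 0.0923]
tcp_rot: [-0.0, 0.511, 0.86, -0.0]
wrist_force: [-0.1, 0.0, 0.0]
opening: -0.002
grasp_force: 0.0
```

```bash
python3 org.py;  python3 - <<'E'
from h import *
a=[]
for n,(x,y) in {"side":(225,150),"scene":(190,140)}.items():
    c=r.camera(n)["pixels"][y:y+160,x:x+240,::-1]; a.append(c)
cv2.imwrite("pics/d.png",cv2.resize(np.hstack(a),(798,266),interpolation=2))
E
```

```text
org x,y,z mm -0.8849609040661246 -73.12984532804124 92.29801308334552 t 5.525
```

View pics/d.png

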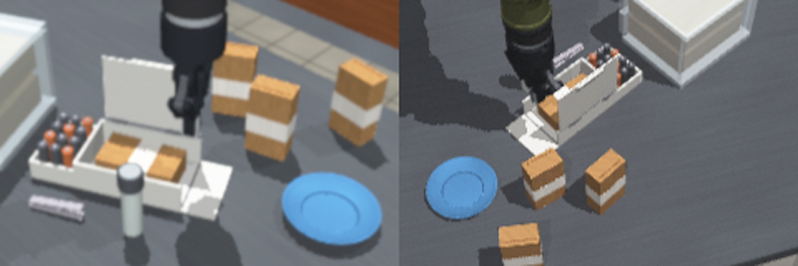

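In the tool's units: -0.12 m is -0.16, -0.11 m is -0.1467.

Request:
inch_along(
  deltas=[
    [0, 0, 0, -0.0133, 0, -0.04, 0],
    [0, 0, 0, -0.0133, 0, -0.0933, 0],
    [0, 0, 0, 0, 0, -0.1467, 0],
    [0, 0, 0, 0.0333, 0.04, -0.16, 0],
    [0, 0, 0, 0.0667, 0.0933, -0.16, 0],
    [0, 0, 0, 0.0933, 0.14, -0.16, 0],
    [0, 0, 0, 0.0933, 0.14, -0.16, 0],
    [0, 0, 0, 0.0933, 0.14, -0.16, 0],
  ],
)

```text
time_s: 6.62
ee_pos: [0.6121, 0.0617, 0.212]
tcp_rot: [-0.0, 0.511, 0.86, -0.0]
wrist_force: [-0.3, -0.4, 0.4]
opening: -0.005
grasp_force: 0.0
```

```bash
python3 org.py;  python3 - <<'E'
from h import *
c=r.camera("side"); 
for d in r.outline_of("side","carton")[:4]:
    ys,xs=np.nonzero(d["pixels"]); print(round(d["confidence"],2),d["xy"],xs.min(),xs.max(),ys.min(),ys.max())
    if xs.max()<350:
        P=np.array([onz(c,u,v,.038)[:2] for u,v in zip(xs,ys)])-[.51934543,.01533479]
        q=1e3*np.c_[.8787*P[:,0]+.4773*P[:,1],-.4773*P[:,0]+.8787*P[:,1]]; print(np.percentile(q,[1,50,99],axis=0))
cv2.imwrite("pics/e.png",cv2.resize(c["pixels"][175:300,230:370,::-1],None,fx=4.5,fy=4.5,interpolation=2))
E
```

```text
org x,y,z mm 103.63738746047514 -3.5410665778795454 211.97949833465708 t 6.625
0.76 [438.6, 209.2] 423 458 186 236
0.72 [311.7, 247.3] 282 336 231 258
[[-38.32123684 -64.64667497]
 [ -4.74918163  -9.36243015]
 [ 28.78063403  50.04622355]]
0.64 [364.3, 196.4] 352 379 176 219
0.59 [387.4, 219.5] 373 404 197 246
```

View pics/e.png

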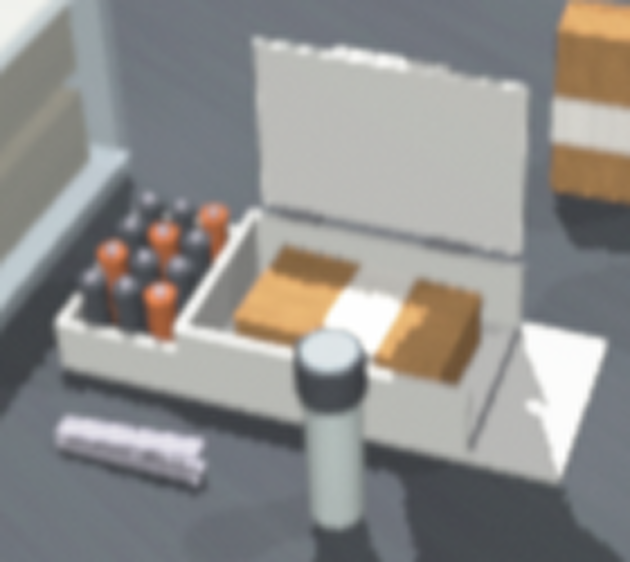

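Carton lies flat in the bay (its foot at pixel (470,350), inside the mouth line); the flap is still open, so next I push it over.

In the tool's units: 0.09 m is 0.12, -0.07 m is -0.0933.

Request:
inch_along(
  deltas=[
    [0, 0, 0, 0, 0, 0.04, 0],
    [0, 0, 0, 0, 0, 0.08, 0],
    [0, 0, 0, 0, 0, 0.12, 0],
    [0, 0, 0, 0, -0.0133, 0.12, 0],
    [0, 0, 0, 0, -0.0267, 0.12, 0],
    [0, 0, 0, 0, -0.04, 0.12, 0],
    [0, 0, 0, 0, -0.0507, 0.12, 0],
    [0, 0, 0, 0, -0.0613, 0.12, 0],
    [0, 0, 0, 0, -0.072, 0.12, 0],
    [0, 0, 0, 0, -0.0827, 0.12, 0],
    [0, 0, 0, 0, -0.0933, 0.12, 0],
    [0, 0, 0, 0, -0.0933, 0.12, 0],
  ],
)

```text
time_s: 8.22
ee_pos: [0.5504, 0.0284, 0.1223]
tcp_rot: [-0.0, 0.511, 0.859, -0.0]
wrist_force: [0.0, -0.3, 0.6]
opening: 0.001
grasp_force: 0.0
```

```bash
python3 org.py
```

```text
org x,y,z mm 33.497031126828325 -3.3791711388992587 122.2724867490915 t 8.225
```

Request:
inch_along(
  deltas=[
    [0, 0, 0, 0, -0.0093, 0, 0],
    [0, 0, 0, 0, -0.0187, 0, 0],
    [0, 0, 0, 0, -0.028, 0, 0],
    [0, 0, 0, 0, -0.0373, 0, 0],
    [0, 0, 0, 0, -0.0467, 0, 0],
    [0, 0, 0, 0, -0.0467, 0, 0],
    [0, 0, 0, 0, -0.0467, 0, 0],
  ],
)

```text
time_s: 9.1
ee_pos: [0.5205, 0.0119, 0.1224]
tcp_rot: [0.0, 0.511, 0.86, 0.0]
wrist_force: [0.5, -0.5, 0.1]
opening: -0.0
grasp_force: 0.0
```

```bash
python3 org.py
python3 - <<'E'
from h import *
a=[]
for n,(x,y) in {"side":(225,150),"scene":(190,140)}.items():
    c=r.camera(n)["pixels"][y:y+160,x:x+240,::-1]; a.append(c)
cv2.imwrite("pics/f.png",cv2.resize(np.hstack(a),(798,266),interpolation=2))
E
```

```text
org x,y,z mm -0.6557704741627459 -3.5592459988904954 122.43188592477391 t 9.1
```

View pics/f.png

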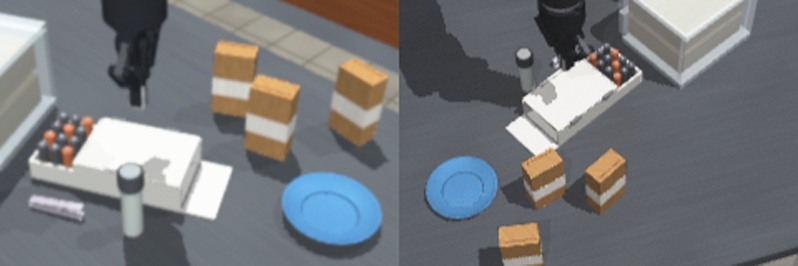

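In the tool's units: 0.073 m is 0.0973, 0.05 m is 0.0667.

Request:
inch_along(
  deltas=[
    [0, 0, 0, 0, -0.0333, 0.0267, 0],
    [0, 0, 0, 0, -0.04, 0.0667, 0],
    [0, 0, 0, 0, -0.04, 0.084, 0],
    [0, 0, 0, 0, -0.04, 0.0907, 0],
    [0, 0, 0, 0, -0.04, 0.0947, 0],
    [0, 0, 0, 0, -0.04, 0.0973, 0],
    [0, 0, 0, 0, -0.04, 0.0973, 0],
  ],
)

```text
time_s: 10.07
ee_pos: [0.4943, -0.0024, 0.0496]
tcp_rot: [0.0, 0.511, 0.86, 0.0]
wrist_force: [-0.7, -0.4, 0.2]
opening: -0.0
grasp_force: 0.0
```

```bash
python3 org.py
```

```text
org x,y,z mm -30.454040298455144 -3.6280854203397195 49.634200317863666 t 10.075
```

Request:
inch_along(
  deltas=[
    [0, 0, 0, 0, 0, -0.0267, 0],
    [0, 0, 0, 0, 0, -0.08, 0],
    [0, 0, 0, 0, 0, -0.1467, 0],
    [0, 0, 0, 0, 0, -0.2, 0],
    [0, 0, 0, 0, 0, -0.2, 0],
    [0, 0, 0, 0, 0, -0.2, 0],
  ],
)

```text
time_s: 10.82
ee_pos: [0.4937, -0.0024, 0.1991]
tcp_rot: [0.0, 0.511, 0.86, 0.0]
wrist_force: [0.1, -0.7, -0.6]
opening: 0.005
grasp_force: 0.0
```

```bash
python3 - <<'E'
from h import *
c=r.camera("side"); 
cv2.imwrite("pics/g.png",cv2.resize(c["pixels"][175:300,230:370,::-1],None,fx=4.5,fy=4.5,interpolation=2))
E
```

```text
(no output)
```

View pics/g.png

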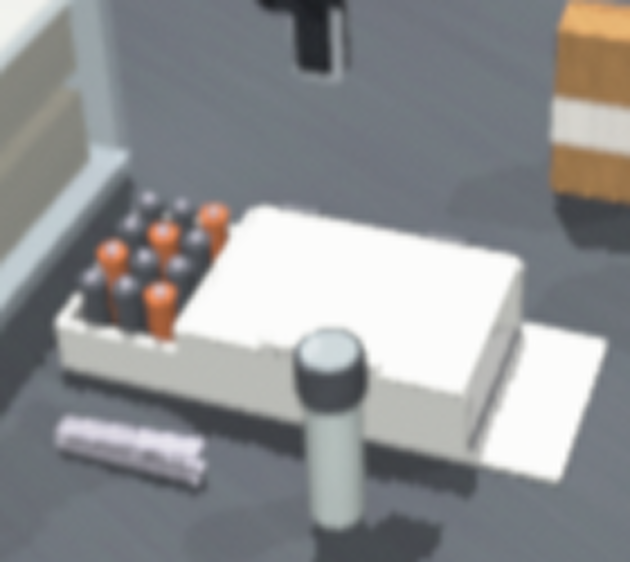

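The flap lies level on the walls from pixel (180,325) to (520,265), the robot is clear, and the torch and peg have not moved.

```bash
python3 -c "
from rig import r
print(r.sign_off())"
```

```text
the job is handed in; nothing more can be done
None
```

The carton toppled top first and lies flat inside the bay, the flap is shut above it, I saw no bystander move, and the job was handed in at about 11 s with no verdict returned.

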